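# Clamp the cherry jar and unscrew its lid

### The arm

A 6-joint arm with a two-finger parallel gripper is mounted at the origin on the work surface. World frame = base frame: x ahead of the robot, y to its left, z up, the work surface at z = 0. Lengths are in m, angles in rad, forces in N, time in s.
With the tool pointing down it reaches from about 0.275 to 0.975 m from the base axis. Payload 8.4 kg.
Tool frame: the origin (TCP) lies between the finger pads; the fingertips stand 11 mm ahead of it and the grasp point (between the pads) lies 8 mm behind it (manip.tip_extent is the distance from the TCP to the fingertips, in m); z points along the fingers, y is the line along which they close (so a half turn about z gives the same grasp; the last joint's range is limited). The gripper opens to 92 mm and grips with 3 to 60 N. Pads are 20 mm wide; open, the fingers measure 128 mm over their backs; the gripper's body (75 mm by 189 mm) begins 69 mm behind the grasp point.
Start: joints at [1.324, 0.353, 1.633, -0, 1.155, -0.002], TCP at [0.151, 0.606, 0.226] pointing down, gripper open.
Joint ranges: [-2.63, 2.63], [-0.92, 2.1], [0.06, 2.66], [-1.3, 4.44], [0, 2.69], [-3.02, 3.02]. Speed limits (rad/s): [2.22, 2.22, 2.79, 3.14, 3.14, 3.14].

### API

Orientations are given as a unit quaternion [w, x, y, z].
In Python, from cell import manip gives the robot as it stands.
- The arm moves only by the tool step_arm, never from a script. Its argument "targets" is a list of rows, each a list of 4 numbers: the shift along the tool's x, y, z in m, then the turn about the tool's z in rad. In form: [[dx, dy, dz, roll], ...]. A call has 1 to 5 rows; each row is the pose to reach, as a shift and turn from the pose commanded when the call began, along the tool's axes at that moment; what a row does not reach only later rows make up. A row lasts 1/10 s, in which the tool goes at most 50 mm and 8.59 degrees, less where a joint would pass 70% of its speed; a pose out of reach is approached as far as the arm can. A call with a gripper value outside its range is refused whole. "jaw" is the closure, from -1 (fully open) to 1 (shut), set as the call begins (left out, the last holds). The fingers move at their own pace and stop on an object; "newtons" is the grip in N (left out, the last holds). Time passes only in rows, so rows that repeat a pose let the fingers close. It gives the time, the measured TCP pose, the force, the opening and the grip force at its end, in the units of the state.
- manip.get_obs(): the state, without advancing time (a new reading comes with each control period).
- manip.camera(name): name is "scene" or "top" or "wrist"; returns a dict with "image" (420x560x3 uint8, blue, green, red), "depth" (420x560 float32, m along the optical axis (not along the pixel's ray), 0 where there is no reading), "vfov" (degrees; the focal length in pixels is half the picture's height over the tangent of half this angle, whatever the lens; pixels are square), "cx", "cy" (the principal point, pixels), "camera_from_world" (4x4, takes a point from world to camera coordinates); the wrist camera has in their place "tool_from_camera" (4x4, takes a point from camera to tool coordinates, whose origin is the TCP and whose axes are the flange's). Camera axes: x right, y up, looking along -z (the intrinsics and any distortion apply to the point x, -y, -z); pixel columns grow to the right and rows downward; lengths in m; the calibration is good to about 2 mm. The wrist camera is an equidistant fisheye: a pixel r from the principal point sees the ray r / f radians off the axis. A picture is of the moment at which its call begins: read the wrist's pose just before it.
- manip.close_job(): hands the job in; it is judged then, once.
Trained networks look in a picture, given as the dict that the camera call returned (one of the last four; its "shot" number tells which), for a name from the list of things; names that differ only in an ending like _2 or _b are one class to them, and where a whole thing is asked for, a point or a joint stands for the part that bears it (a point fixed in the world has none). Each returns a list of dicts, best first, with "score" (0 to 1); they miss things now and then, are a little off and sometimes report something else, mostly with a low value. They report only what shows in the picture. A call takes as long as a camera call.
- manip.outline_of(picture, target): "pixels" (420x560 bool, what is visible of it) and "box" ([left, top, width, height] in pixels, round what is visible of it).
The state is a dict: "t": time; "joint_pos": joint angles; "joint_vel": joint speeds; "joint_efforts": joint torques, N m; "position": TCP position; "tool_rot": TCP orientation; "ft_force": force on the tool from outside, world axes, zero at the start; "torque": the same for the moment, N m; "opening": finger opening in m; "gripper_force": force on a finger pad.
Only numpy, scipy, OpenCV 4.12 (cv2) and the standard library are available. Lean on these libraries where they do the work, as an engineer would, in place of code of your own. Each camera call takes 0.05 s, during which the arm holds its last target. There are 200 camera calls.

### The job

The tall jar of cherries stands loose in the countertop jar clamp: brace it first by cranking the clamp's hand wheel clockwise (seen from above) by its red knob, one full turn until it stops. Then unscrew the tight brass lid anticlockwise, stop turning once its threads let go, lift it straight off and finish while still holding it level over the jar's mouth, a centimetre or three above it. The jar must not twist round or come out of the clamp, and the other things on the counter are to stay where they are.

Things in the scene. Friction and masses are not known exactly. Their poses are not given: they have to be found in the camera images.
- clamp: Grey jar clamp fixed to the counter; base plate 130 x 310 mm, 12 mm thick. Origin on the counter, z up; y runs from the black V jaw (-0.15 to -0.10) past the jar (seated axis at y = -0.085), the moving steel jaw with sprung black pad, 5 to 9 mm clear of the jar at the start, to the gear housing (90 x 90 mm, 90 mm high) with the hand wheel at y = 0.080. Jaws end 66 mm above the counter.
- wheel (a joint): Turn of the black hand wheel (112 mm across, upright axis) in rad: 0 to 0.2 at the start (clamp open), grows clockwise seen from above, hard stop at 6.5 (closed: the pad squeezes the jar with about 35 N). Needs 0.2 to 0.3 Nm, stays where it is left. On the way the pad meets the jar and slides it up to 8 mm into the V jaw.
- wheel_axis (a point): Point on the wheel's upright axis at the height of the top of the red knob, 142.5 mm above the counter.
- spinner_top (a point): Centre of the top of the red crank knob, an upright cylinder 20 mm in diameter and 36 mm tall that spins freely on its own axis, standing on the wheel 43 mm from the wheel's axis; its foot is 106.5 mm and its top 142.5 mm above the counter.
- jar: Clear glass jar with cherries, 72 mm in diameter up to 86 mm, sloping shoulder to 96 mm, neck 43 mm in diameter, rim at 120 mm with a springy seal on it up to 122 mm. Loose, 0.45 kg, origin at the centre of its underside, z up; it stands on the clamp's base plate (12 mm above the counter). Its x axis is within 0.25 rad of the clamp's x axis at the start.
- lid: Knurled brass screw lid, 60 mm across, 25 mm tall, 80 g, loose. Origin at the centre of its lower edge, z up; tight, it is 102 mm above the jar's origin, x axes aligned. Takes about 0.4 Nm anticlockwise from above; the lugs let go after about 1.1 rad, the next lugs stop it at about 1.65 (1.35 is right). Rises 1.5 mm as it unscrews, pushed by the seal. Clear of the jar 124 mm above its origin.
- mug_a: Green glass mug, 76 mm across, 85 mm tall, a bystander; origin at the centre of its underside.
- mug_b: Another green glass mug like it, a bystander; origin at the centre of its underside.
- canister: Steel canister with a knob, 84 mm across, 131 mm tall, a bystander; origin at the centre of its underside.
- bowl: White bowl, 110 mm across, 50 mm tall, a bystander; origin at the centre of its underside.
- spice: Small amber spice jar, 48 mm across, 100 mm tall, a bystander; origin at the centre of its underside.
- spoon: Wooden spoon, 220 mm long, lying flat, a bystander; origin at its underside.

How it is judged:
On the way, in this order (a step that is already met when the one before it is completed fails the run):
1. the wheel is cranked a full turn, closed on the jar, lid still screwed on (value of joint wheel above 6.2 rad and angle between the x axis of lid and the x axis of jar, either way round below 0.5 rad), for 0.2 s.
2. the lid is turned until its threads let go, jar still clamped (angle between the x axis of lid and the x axis of jar, either way round above 0.95 rad and value of joint wheel above 6.1 rad and z of lid in the frame of jar below 0.115 m), for 0.05 s.
At the end, for the whole second after the job is handed in: The fingers hold the lid still, level within 0.2 rad, its lower edge 2 to 53 mm above the jar's seal, centred within 20 mm, off the jar; the wheel is above 6.1 rad; the jar stands upright (0.1 rad) on the clamp's base, less than 0.6 rad from the clamp's axis (z of lid in the frame of jar between 0.124 and 0.175 m and horizontal distance between lid and jar below 0.02 m and angle between lid's own z axis and vertical below 0.2 rad and contact force between the fingers and lid above 1 N and contact force between lid and jar below 0.1 N and linear speed of lid below 0.03 m/s and value of joint wheel above 6.1 rad and z of jar in the frame of clamp below 0.018 m and angle between jar's own z axis and vertical below 0.1 rad and angle between the x axis of jar and the x axis of clamp, either way round below 0.6 rad); the arm keeps its last pose, push and grip.
It fails at once if the jar twists round in the clamp (more than 0.6 rad from the clamp's axis) (angle between the x axis of jar and the x axis of clamp, either way round above 0.6 rad).
It fails at once if the jar is lifted out of the clamp (more than 15 mm) (z of jar in the frame of clamp above 0.027 m).
It fails at once if a bystander is moved more than 30 mm (distance of any of mug_a, mug_b, canister, bowl, spice, spoon from where it was at the start of the episode above 0.03 m).
It also fails if it takes over 72 s, if anything falls off the work surface, if the arm or the gripper's body presses on something with over 40 N, if the wrist force passes 120 N, or if a joint passes its speed limit or range.

## Working session

There is one attempt and no reset: what is moved stays moved. The work goes in short steps, Python scripts to look and compute and a tool call to move; the robot and the scene stay as the last step left them, time stands still between calls to the robot, and variables do not carry over. Pictures are saved under pics/ and viewed, at most 10 in all, crops included, and the job is handed in when it is done.

Besides the shell and the picture viewer there is one more tool, called after "Emit:" as name([rows], argument=value, ...), one row to a line, values as JSON. step_arm: Moves the arm, as the interface text tells. Its arguments: {"type":"object","properties":{"targets":{"type":"array","items":{"type":"array","items":{"type":"number"}}},"jaw":{"type":"number"},"newtons":{"type":"number"}},"required":["targets"]}

```bash
ls; mkdir -p pics; python3 - <<'E'
from cell import manip
import cv2,numpy as np
print(manip.get_obs())
for c in("scene","top"):
    p=manip.camera(c); cv2.imwrite(f"pics/{c}0.png",p["image"])
    print(c,p["vfov"],p["cx"],p["cy"],p["camera_from_world"].round(3).tolist())
    for n in("clamp","wheel","spinner_top","jar","lid"):
        for o in manip.outline_of(p,n)[:2]: 
            m=o["pixels"];v,u=np.nonzero(m); print(n,round(o["score"],2),o["box"],u.mean().round(1),v.mean().round(1),np.median(p["depth"][m]).round(4))
E
```

```text
pics
{'t': 0.0, 'joint_pos': array([ 1.32357489e+00,  3.53633664e-01,  1.63412790e+00, -1.05389862e-05,
        1.15515905e+00, -2.41584640e-03]), 'joint_vel': array([ 0.00019473,  0.0008978 , -0.0001485 ,  0.00136271,  0.0003554 ,
       -0.00098948]), 'joint_efforts': array([-1.40471289e-03, -5.93832743e+01, -3.34209502e+01,  6.96865423e-02,
        2.33743899e-02, -8.73379850e-05]), 'position': array([0.15137888, 0.60591112, 0.22487538]), 'tool_rot': array([-7.78798106e-05,  1.22095233e-01,  9.92518168e-01, -6.59411998e-04]), 'ft_force': array([ 0.17399832, -0.06272041, -0.0027542 ]), 'torque': array([ 0.01824649, -0.0004695 , -0.00399366]), 'gripper_force': 0.0, 'opening': 0.09204409676954604}
scene 48.74210531726881 274.32909057825793 217.73889099911227 [[-0.224, 0.975, 0.008, 0.126], [-0.77, -0.182, 0.611, 0.384], [0.597, 0.13, 0.791, -1.719], [0.0, 0.0, 0.0, 1.0]]
clamp 0.67 [220.8, 256.9, 36.3, 66.8] 237.5 285.6 1.2469
wheel 0.78 [290.4, 191.1, 37.6, 40.4] 309.8 214.4 1.2932
wheel 0.31 [243.2, 199.5, 23.2, 21.7] 252.6 207.9 1.2676
spinner_top 0.64 [308.4, 193.8, 5.8, 12.7] 31
[... 166 characters left out ...]
3.1 207.3 1.2674
lid 0.33 [242.1, 212.1, 26.6, 30.4] 254.0 227.1 1.3032
top 43.00599367785549 275.2418320282776 207.99463860206632 [[-0.039, -0.999, -0.005, 0.022], [0.978, -0.039, 0.207, -0.598], [-0.207, 0.003, 0.978, -1.648], [0.0, 0.0, 0.0, 1.0]]
clamp 0.94 [226.1, 190.3, 98.3, 61.3] 270.6 221.7 1.7302
clamp 0.29 [225.6, 206.0, 38.1, 31.3] 245.7 221.9 1.658
wheel 0.72 [227.0, 204.1, 35.6, 36.6] 244.6 223.0 1.6591
wheel 0.48 [281.9, 132.2, 17.9, 62.1] 291.0 164.8 1.7919
spinner_top 0.55 [245.1, 230.0, 5.6, 7.6] 247.7 234.0 1.6138
jar 0.7 [285.5, 210.1, 23.1, 20.2] 293.9 220.4 1.673
lid 0.62 [288.8, 201.4, 20.5, 20.2] 295.2 208.8 1.6323
lid 0.24 [395.7, 189.6, 19.5, 19.8] 403.8 198.2 1.684
```

```bash
cat > h.py <<'E'
from cell import manip
import cv2,numpy as np
from scipy.spatial.transform import Rotation as R
def cloud(p):
    """world xyz per pixel from depth (fixed cameras)"""
    H,W=p["depth"].shape; f=H/2/np.tan(np.radians(p["vfov"]/2)); v,u=np.mgrid[:H,:W]; d=p["depth"]
    c=np.stack([(u-p["cx"])/f*d,-(v-p["cy"])/f*d,-d,np.ones_like(d)],-1)
    return (c@np.linalg.inv(p["camera_from_world"]).T)[...,:3]
E
python3 - <<'E'
from h import *
ims=[]
for c in("scene","top"):
    p=manip.camera(c);X=cloud(p);d=p["depth"]>0
    for n in("clamp","wheel","spinner_top","jar","lid","mug_a","canister","bowl","spice","spoon"):
        for o in manip.outline_of(p,n)[:2]:
            if o["score"]<.3: continue
            m=o["pixels"]&d; q=X[m]; 
            if len(q): print(c,n,round(o["score"],2),"med",np.median(q,0).round(3),"lo",np.percentile(q,3,axis=0).round(3),"hi",np.percentile(q,97,axis=0).round(3))
    im=p["image"]
    ims.append(cv2.resize(im[140:340,180:420] if c=="scene" else im[110:310,170:410],None,fx=2.5,fy=2.5,interpolation=cv2.INTER_CUBIC)[:, :])
a=np.vstack([cv2.resize(i,(600,500)) for i in ims]); 
cv2.imwrite("pics/a.png",cv2.resize(np.hstack([cv2.resize(i,(400,333)) for i in ims]),(800,333)))
E
```

```text
scene clamp 0.61 med [0.59  0.05  0.042] lo [ 0.509 -0.131  0.009] hi [0.645 0.15  0.112]
scene wheel 0.68 med [0.551 0.096 0.108] lo [0.504 0.05  0.092] hi [0.601 0.146 0.14 ]
scene spinner_top 0.62 med [ 0.627 -0.408  0.07 ] lo [ 0.6   -0.433  0.007] hi [ 0.638 -0.393  0.104]
scene spinner_top 0.55 med [0.514 0.09  0.137] lo [0.506 0.083 0.117] hi [0.518 0.097 0.147]
scene jar 0.61 med [ 0.605 -0.048  0.079] lo [ 0.577 -0.089  0.023] hi [ 0.614 -0.025  0.11 ]
scene lid 0.81 med [ 0.588 -0.058  0.14 ] lo [ 0.553 -0.086  0.119] hi [ 0.608 -0.032  0.145]
scene mug_a 0.72 med [0.663 0.356 0.054] lo [0.617 0.311 0.005] hi [0.7   0.389 0.088]
scene mug_a 0.7 med [0.55  0.421 0.057] lo [0.52  0.381 0.01 ] hi [0.595 0.464 0.088]
scene canister 0.55 med [0.415 0.422 0.094] lo [0.368 0.389 0.013] hi [0.43  0.461 0.13 ]
scene bowl 0.62 med [ 0.413 -0.475  0.03 ] lo [ 0.383 -0.512  0.006] hi [ 0.481 -0.419  0.053]
scene bowl 0.48 med [0.551 0.421 0.057] lo [0.521 0.381 0.01 ] hi [0.595 0.469 0.088]
scene spice 0.65 med [ 0.626 -0.408  0.07 ] lo [ 0.595 -0.433  0.006] hi [ 0.638 -0.393  0.104]

[... 473 characters left out ...]
662 0.352 0.033] lo [ 0.615  0.31  -0.001] hi [0.697 0.387 0.086]
top mug_a 0.92 med [0.557 0.424 0.034] lo [0.52  0.377 0.   ] hi [0.591 0.466 0.087]
top mug_a 0.81 med [0.663 0.353 0.034] lo [ 0.616  0.312 -0.001] hi [0.697 0.387 0.086]
top canister 0.61 med [0.384 0.413 0.108] lo [0.349 0.384 0.018] hi [0.421 0.457 0.13 ]
top bowl 0.92 med [ 0.437 -0.477  0.021] lo [ 0.387 -0.516 -0.001] hi [ 0.481 -0.425  0.052]
top bowl 0.51 med [ 0.61  -0.412  0.092] lo [ 0.593 -0.436  0.012] hi [ 0.635 -0.396  0.105]
top spice 0.74 med [ 0.61  -0.412  0.091] lo [ 0.593 -0.437  0.005] hi [ 0.635 -0.396  0.105]
top spoon 0.78 med [ 0.765 -0.062  0.014] lo [ 0.669 -0.076 -0.002] hi [ 0.87  -0.035  0.025]
```

View pics/scene0.png

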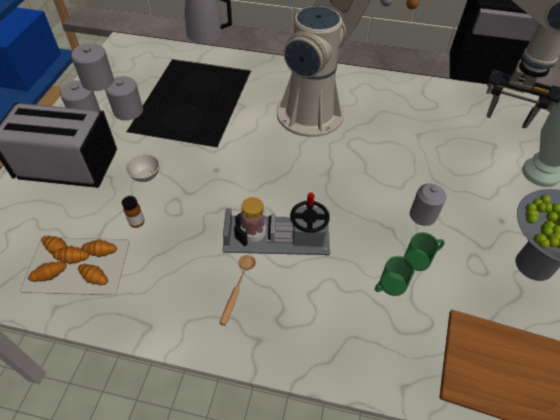

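View pics/a.png

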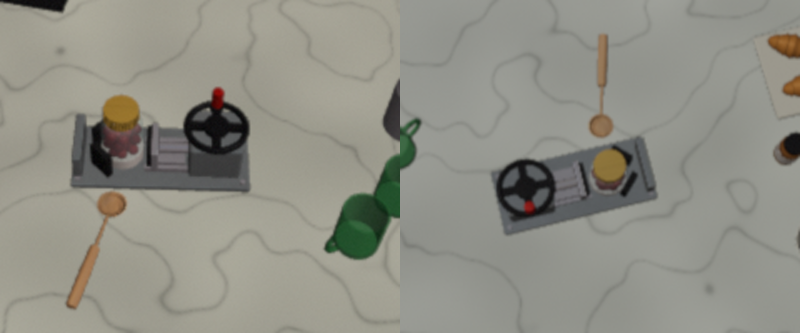

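The scene view shows the clamp at about (275,235): the lid is at (253,208), and the wheel at (310,215) has its red knob towards the robot at (311,197). The spoon lies past the jar, and the mugs and canister are well to the right. The positions from the two views agree.

```bash
cat >> h.py <<'E'
def plan(path,n=5,maxroll=.149,lastcmd=None):
    """path: list of (x,y,z,yaw) world TCP targets, yaw=angle of tool y; prints rows grouped by call, starting at the pose c0"""
    c=np.array(lastcmd if lastcmd is not None else now(),float)
    for i in range(0,len(path),n):
        rows=[];ty=np.array([np.cos(c[3]),np.sin(c[3])]);tx=np.array([-ty[1],ty[0]])*1.0
        for q in path[i:i+n]:
            d=np.array(q)-c; rows.append([round(float(v),4) for v in (tx@d[:2],ty@d[:2],-d[2],-d[3])])
        print(rows); r=rows[-1]; c=c+np.array([*(tx*r[0]+ty*r[1]),-r[2],-r[3]])
    print("end cmd",c.round(4).tolist())
def now():
    o=manip.get_obs();m=R.from_quat(np.roll(o["tool_rot"],-1)).as_matrix()
    return [*o["position"],np.arctan2(m[1,1],m[0,1])]
def lin(a,b,n): return [tuple(np.array(a)+(np.array(b)-np.array(a))*k/n) for k in range(1,n+1)]
E
python3 - <<'E'
from h import *
p=manip.camera("wrist");print({k:(v.round(3).tolist() if hasattr(v,'round') else v) for k,v in p.items() if k not in("image","depth")})
a=now();m=R.from_quat(np.roll(manip.get_obs()["tool_rot"],-1)).as_matrix();print(a,m.round(3))
plan(lin(a,(0.53,0.06,0.27,0.0),15))
E
```

```text
{'vfov': 65.70646984690485, 'cx': 284.38685246996, 'cy': 207.08263604519496, 'tool_from_camera': [[-0.0, 0.968, 0.252, 0.07], [1.0, 0.0, 0.0, -0.001], [0.0, 0.252, -0.968, -0.16], [0.0, 0.0, 0.0, 1.0]], 'shot': 5}
[np.float64(0.15145425022183914), np.float64(0.6063761610181193), np.float64(0.22557622658258955), np.float64(1.3260140621459091)] [[-0.97   0.242 -0.   ]
 [ 0.242  0.97   0.   ]
 [ 0.     0.    -1.   ]]
[[-0.0333, -0.0292, -0.003, 0.0884], [-0.0666, -0.0584, -0.0059, 0.1768], [-0.0999, -0.0877, -0.0089, 0.2652], [-0.1332, -0.1169, -0.0118, 0.3536], [-0.1666, -0.1461, -0.0148, 0.442]]
[[-0.0426, -0.0122, -0.003, 0.0884], [-0.0852, -0.0244, -0.0059, 0.1768], [-0.1278, -0.0365, -0.0089, 0.2652], [-0.1704, -0.0487, -0.0119, 0.3536], [-0.213, -0.0609, -0.0148, 0.442]]
[[-0.0437, 0.0073, -0.003, 0.0884], [-0.0874, 0.0145, -0.0059, 0.1768], [-0.1312, 0.0217, -0.0089, 0.2652], [-0.1749, 0.029, -0.0119, 0.3536], [-0.2186, 0.0362, -0.0148, 0.442]]
end cmd [0.53, 0.06, 0.27, 0.0]
```

Emit:
step_arm([
  [-0.033, -0.029, -0.003, 0.088],
  [-0.067, -0.058, -0.006, 0.177],
  [-0.1, -0.088, -0.009, 0.265],
  [-0.133, -0.117, -0.012, 0.354],
  [-0.167, -0.146, -0.015, 0.442],
])

```text
t: 2.25
position: [0.2787, 0.4228, 0.2408]
tool_rot: [0.0, 0.338, 0.941, 0.0]
ft_force: [0.7, 0.4, 0.7]
opening: 0.0918
gripper_force: 0.0
```

Emit:
step_arm([
  [-0.043, -0.012, -0.003, 0.088],
  [-0.085, -0.024, -0.006, 0.177],
  [-0.128, -0.037, -0.009, 0.265],
  [-0.17, -0.049, -0.012, 0.354],
  [-0.213, -0.061, -0.015, 0.442],
])

```text
t: 2.75
position: [0.4049, 0.2405, 0.256]
tool_rot: [0.0, 0.536, 0.844, 0.0]
ft_force: [0.1, -0.2, -0.8]
opening: 0.0918
gripper_force: 0.0
```

Emit:
step_arm([
  [-0.044, 0.007, -0.003, 0.088],
  [-0.087, 0.015, -0.006, 0.177],
  [-0.131, 0.022, -0.009, 0.265],
  [-0.175, 0.029, -0.012, 0.354],
  [-0.219, 0.036, -0.015, 0.442],
])

```text
t: 3.25
position: [0.5312, 0.0577, 0.2709]
tool_rot: [0.0, 0.708, 0.706, 0.0]
ft_force: [0.5, -0.0, -0.8]
opening: 0.0917
gripper_force: 0.0
```

Emit:
step_arm([
  [0, 0, 0, 0],
  [0, 0, 0, 0],
])

```text
t: 3.45
position: [0.5304, 0.0588, 0.2704]
tool_rot: [-0.0, 0.708, 0.707, -0.0]
ft_force: [-1.1, -0.4, 0.0]
opening: 0.0917
gripper_force: 0.0
```

```bash
cat >> h.py <<'E'
def wcloud():
    """wrist picture and world xyz per pixel"""
    o=manip.get_obs();p=manip.camera("wrist");H,W=p["depth"].shape;f=H/2/np.tan(np.radians(p["vfov"]/2))
    v,u=np.mgrid[:H,:W];a=u-p["cx"];b=v-p["cy"];r=np.hypot(a,b)+1e-9;t=np.tan(r/f);d=p["depth"]
    c=np.stack([a/r*t*d,-b/r*t*d,-d,np.ones_like(d)],-1)@p["tool_from_camera"].T
    return p,c[...,:3]@R.from_quat(np.roll(o["tool_rot"],-1)).as_matrix().T+o["position"]
def circ(q):
    """centre, radius of circle fitted through hull points of q (n,2)"""
    (x,y),r=cv2.minEnclosingCircle(q.astype(np.float32).reshape(-1,1,2));return round(x,4),round(y,4),round(r,4)
E
cat > look.py <<'E'
from h import *
import sys
p,X=wcloud();d=p["depth"]>0;print(now())
cv2.imwrite(f"pics/{sys.argv[1]}.png",p["image"])
for n in sys.argv[2:]:
    for o in manip.outline_of(p,n)[:1]:
        m=cv2.erode(o["pixels"].astype(np.uint8),np.ones((3,3)))>0;q=X[m&d]
        if len(q)<10: print(n,"few");continue
        top=np.percentile(q[:,2],95);t=q[np.abs(q[:,2]-np.median(q[q[:,2]>top-.004][:,2]))<.004]
        print(n,round(o["score"],2),o["box"],"topz",top.round(4),"mean",t.mean(0).round(4),"mid",((t.min(0)+t.max(0))/2).round(4),"size",np.ptp(t,axis=0).round(4),"circ",circ(t[:,:2]))
E
python3 look.py w1 lid spinner_top wheel jar
```

```text
[np.float64(0.5298802408871066), np.float64(0.05960965572996563), np.float64(0.2703318280779242), np.float64(-5.7815828032796905e-06)]
lid 0.77 [303.3, 280.3, 52.0, 30.4] topz 0.1406 mean [ 0.5777 -0.0456  0.1394] mid [ 0.5774 -0.0455  0.1388] size [0.0535 0.0214 0.0062] circ (0.5774, -0.0537, 0.0269)
spinner_top 0.62 [245.8, 157.5, 25.9, 26.1] topz 0.144 mean [0.5086 0.086  0.1427] mid [0.5084 0.0861 0.142 ] size [0.0181 0.0179 0.0058] circ (0.5082, 0.0858, 0.0094)
wheel 0.84 [246.1, 105.4, 111.0, 109.3] topz 0.142 mean [0.5087 0.0857 0.1427] mid [0.5085 0.0854 0.142 ] size [0.0179 0.0191 0.0058] circ (0.5084, 0.085, 0.0099)
jar 0.6 [295.1, 248.9, 60.7, 57.1] topz 0.1069 mean [ 0.5726 -0.0419  0.1049] mid [ 0.5791 -0.0529  0.1053] size [0.0669 0.0449 0.0075] circ (0.5788, -0.0634, 0.034)
```

View pics/w1.png

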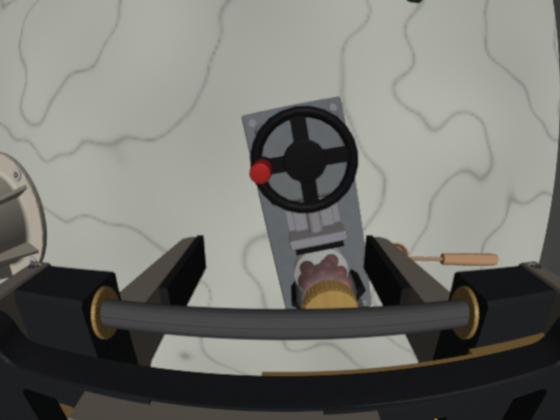

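The wrist view shows the red knob at (260,172), the wheel centre near (306,160), and the lid partly behind the gripper bar at (330,297). Heights match the text (knob 0.143, lid 0.14). Next I fit the wheel from a second viewpoint.

```bash
cat > wheel.py <<'E'
from h import *
from scipy.optimize import least_squares
p,X=wcloud();d=p["depth"]>0
for o in manip.outline_of(p,"wheel")[:1]:
    q=X[o["pixels"]&d]; print(o["score"],o["box"],"z hist",np.histogram(q[:,2],np.arange(.08,.15,.005)))
    w=q[(q[:,2]>.092)&(q[:,2]<.112)];print("wheel circ",circ(w[:,:2]),np.percentile(w[:,2],[5,50,95]))
for o in manip.outline_of(p,"spinner_top")[:1]:
    q=X[o["pixels"]&d];q=q[q[:,2]>.138];print("knob",o["score"],q.mean(0),circ(q[:,:2]))
E
python3 wheel.py; python3 -c "
from h import *
plan(lin(now(),(0.5085,0.080,0.20,0.0),3))"
```

```text
0.86 [248.2, 108.0, 111.0, 107.3] z hist (array([   0,   13,   18,   21, 1916, 3851,   37,    8,   17,   12,   12,
         22,  352]), array([0.08 , 0.085, 0.09 , 0.095, 0.1  , 0.105, 0.11 , 0.115, 0.12 ,
       0.125, 0.13 , 0.135, 0.14 , 0.145]))
wheel circ (0.5503, 0.0921, 0.0562) [0.10305058 0.10579108 0.10901015]
knob 0.79 [0.50824246 0.08539078 0.14260053] (0.5081, 0.0849, 0.0101)
[[0.0066, -0.0072, 0.0236, 0.0005], [0.0132, -0.0143, 0.0471, 0.0009], [0.0198, -0.0215, 0.0707, 0.0014]]
end cmd [0.5085, 0.08, 0.2, 0.0]
```

Emit:
step_arm([
  [0.007, -0.007, 0.023, 0],
  [0.013, -0.014, 0.047, 0],
  [0.02, -0.0215, 0.07, 0],
  [0.02, -0.0215, 0.07, 0],
  [0.02, -0.0215, 0.07, 0],
])

```text
t: 4.35
position: [0.509, 0.0797, 0.201]
tool_rot: [0.0, 0.707, 0.707, -0.0]
ft_force: [0.6, -0.4, -0.0]
opening: 0.0924
gripper_force: 0.0
```

```bash
python3 wheel.py; python3 -c "
from h import *
print(now());cv2.imwrite('pics/w2.png',manip.camera('wrist')['image'])"
```

```text
0.78 [266.1, 128.1, 132.5, 129.4] z hist (array([   0,   11,    8,   67, 3052, 5325,   40,   38,   33,   36,   44,
         43,  546]), array([0.08 , 0.085, 0.09 , 0.095, 0.1  , 0.105, 0.11 , 0.115, 0.12 ,
       0.125, 0.13 , 0.135, 0.14 , 0.145]))
wheel circ (0.5502, 0.0926, 0.0557) [0.10290191 0.10566822 0.10898826]
[np.float64(0.5100820417170908), np.float64(0.07947308162686811), np.float64(0.20196294728994377), np.float64(-3.4812237907428016e-06)]
```

View pics/w2.png

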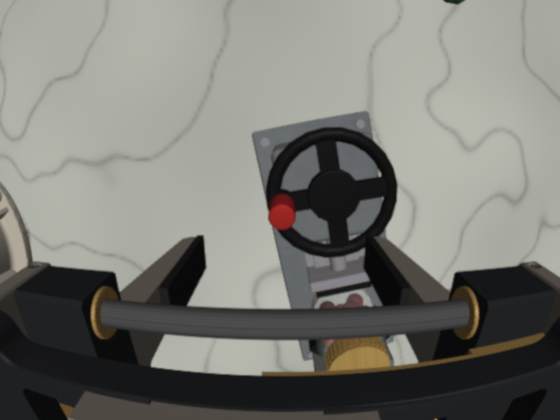

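The second view agrees: knob at (282,212), wheel centre (0.550, 0.0925), knob (0.5083, 0.0855), radius 43 mm. Now I descend and grasp the knob.

Emit:
step_arm([
  [0.003, -0.001, 0.02, 0],
  [0.006, -0.001, 0.04, 0],
  [0.006, -0.001, 0.06, 0],
  [0.006, -0.001, 0.0765, 0],
  [0.006, -0.001, 0.0765, 0],
])

```text
t: 5.05
position: [0.5071, 0.0851, 0.1229]
tool_rot: [-0.001, 0.707, 0.707, -0.001]
ft_force: [-0.5, -0.4, 0.3]
opening: 0.0922
gripper_force: 0.0
```

Emit:
step_arm([
  [0, 0, 0, 0],
  [0, 0, 0, 0],
  [0, 0, 0, 0],
  [0, 0, 0, 0],
  [0, 0, 0, 0],
], jaw=1, newtons=35)

```text
t: 5.55
position: [0.5081, 0.0855, 0.1245]
tool_rot: [0.0, 0.707, 0.707, 0.0]
ft_force: [-0.2, 1.0, -0.7]
opening: 0.054
gripper_force: 0.0
```

Emit:
step_arm([
  [0, 0, 0, 0],
  [0, 0, 0, 0],
  [0, 0, 0, 0],
])

```text
t: 5.85
position: [0.5078, 0.0855, 0.1241]
tool_rot: [-0.0, 0.707, 0.707, -0.0]
ft_force: [-0.8, -0.0, -0.2]
opening: 0.0301
gripper_force: 0.0
```

Emit:
step_arm([
  [0, 0, 0, 0],
  [0, 0, 0, 0],
  [0, 0, 0, 0],
  [0, 0, 0, 0],
])

```text
t: 6.25
position: [0.5081, 0.0855, 0.1241]
tool_rot: [0.0, 0.707, 0.707, 0.0]
ft_force: [1.8, -0.1, -1.5]
opening: 0.0195
gripper_force: 35.0
```

```bash
python3 - <<'E'
from h import *
n=now();print(n,manip.get_obs()["opening"],manip.get_obs()["ft_force"])
c=np.array([.5502,.0925]);k=np.array([.5081,.0855]);a0=np.arctan2(*(k-c)[::-1]);r=.043
path=[(*(k+r*(np.array([np.cos(a0-t),np.sin(a0-t)])-np.array([np.cos(a0),np.sin(a0)]))),.125,0) for t in np.arange(1,27)*.25]
plan(path,lastcmd=[*k,.125,0])
E
```

```text
[np.float64(0.5081158673715994), np.float64(0.08548638179760025), np.float64(0.12409557990662536), np.float64(4.206624508317804e-05)] 0.019547872748316337 [ 1.77195429 -0.09718309 -1.45879689]
[[0.0107, -0.0004, -0.0, -0.0], [0.0212, 0.0018, -0.0, -0.0], [0.0308, 0.0066, -0.0, -0.0], [0.0389, 0.0136, -0.0, -0.0], [0.0451, 0.0223, -0.0, -0.0]]
[[0.0038, 0.0101, -0.0, -0.0], [0.0049, 0.0207, -0.0, -0.0], [0.0035, 0.0314, -0.0, -0.0], [-0.0006, 0.0413, -0.0, -0.0], [-0.007, 0.0499, -0.0, -0.0]]
[[-0.0083, 0.0067, -0.0, -0.0], [-0.0181, 0.0112, -0.0, -0.0], [-0.0286, 0.0131, -0.0, -0.0], [-0.0393, 0.0124, -0.0, -0.0], [-0.0495, 0.0091, -0.0, -0.0]]
[[-0.009, -0.0058, -0.0, -0.0], [-0.0164, -0.0136, -0.0, -0.0], [-0.0215, -0.023, -0.0, -0.0], [-0.0242, -0.0334, -0.0, -0.0], [-0.0242, -0.0442, -0.0, -0.0]]
[[0.0026, -0.0103, -0.0, -0.0], [0.0077, -0.0198, -0.0, -0.0], [0.015, -0.0276, -0.0, -0.0], [0.024, -0.0334, -0.0, -0.0], [0.0342, -0.0368, -0.0, -0.0]]
[[0.0107, -0.0008, -0.0, -0.0]]
end cmd [0.5076, 0.0948, 0.125, 0.0]
```

Emit:
step_arm([
  [0.0107, -0.0004, 0, 0],
  [0.0212, 0.0018, 0, 0],
  [0.0308, 0.0066, 0, 0],
  [0.0389, 0.0136, 0, 0],
  [0.0451, 0.0223, 0, 0],
])

```text
t: 6.75
position: [0.5287, 0.1301, 0.124]
tool_rot: [-0.001, 0.707, 0.707, -0.002]
ft_force: [-2.4, -7.5, 5.2]
opening: 0.0193
gripper_force: 35.0
```

Emit:
step_arm([
  [0.0038, 0.0101, 0, 0],
  [0.0049, 0.0207, 0, 0],
  [0.0035, 0.0314, 0, 0],
  [-0.0006, 0.0413, 0, 0],
  [-0.007, 0.0499, 0, 0],
])

```text
t: 7.25
position: [0.5793, 0.1248, 0.1241]
tool_rot: [-0.001, 0.707, 0.707, -0.0]
ft_force: [-4.7, 4.3, 3.1]
opening: 0.0193
gripper_force: 35.0
```

Forces are low (about 8 N, tangential), so I continue.

Emit:
step_arm([
  [-0.0083, 0.0067, 0, 0],
  [-0.0181, 0.0112, 0, 0],
  [-0.0286, 0.0131, 0, 0],
  [-0.0393, 0.0124, 0, 0],
  [-0.0495, 0.0091, 0, 0],
])

```text
t: 7.75
position: [0.5897, 0.075, 0.1241]
tool_rot: [-0.0, 0.707, 0.707, 0.001]
ft_force: [0.2, 6.9, -1.2]
opening: 0.0192
gripper_force: 35.0
```

Emit:
step_arm([
  [-0.009, -0.0058, 0, 0],
  [-0.0164, -0.0136, 0, 0],
  [-0.0215, -0.023, 0, 0],
  [-0.0242, -0.0334, 0, 0],
  [-0.0242, -0.0442, 0, 0],
])

```text
t: 8.25
position: [0.5465, 0.0499, 0.1242]
tool_rot: [0.001, 0.707, 0.707, 0.001]
ft_force: [7.4, 1.9, -7.6]
opening: 0.0193
gripper_force: 35.0
```

Emit:
step_arm([
  [0.0026, -0.0103, 0, 0],
  [0.0077, -0.0198, 0, 0],
  [0.015, -0.0276, 0, 0],
  [0.024, -0.0334, 0, 0],
  [0.0342, -0.0368, 0, 0],
])

```text
t: 8.75
position: [0.5086, 0.0831, 0.1241]
tool_rot: [0.001, 0.707, 0.707, -0.0]
ft_force: [5.5, -8.9, -3.8]
opening: 0.0194
gripper_force: 35.0
```

```bash
python3 - <<'E'
from h import *
n=now();o=manip.get_obs();print(n,o["opening"],o["ft_force"]);a=np.arctan2(n[1]-.0925,n[0]-.5502);print(np.degrees(a),(np.arctan2(-.007,-.0421)-a)%(2*np.pi), np.hypot(n[1]-.0925,n[0]-.5502))
E
```

```text
[np.float64(0.5085580270680043), np.float64(0.08313276600299607), np.float64(0.12414801434345497), np.float64(0.0006138032128270062)] 0.019356478846376736 [ 5.46199252 -8.8853918  -3.81327196]
-167.32251067564073 6.226684847004439 0.0426825372069619
```

Emit:
step_arm([
  [0.002, -0.0003, 0, 0],
  [0.004, -0.0005, 0, 0],
  [0.006, -0.0007, 0, 0],
  [0.006, -0.0007, 0, 0],
])

```text
t: 9.15
position: [0.5076, 0.0892, 0.1241]
tool_rot: [0.001, 0.707, 0.707, -0.001]
ft_force: [1.6, -5.8, -0.2]
opening: 0.019
gripper_force: 35.0
```

Emit:
step_arm([
  [0.0015, -0.0001, 0, 0],
  [0.003, -0.0001, 0, 0],
  [0.003, -0.0001, 0, 0],
  [0.003, -0.0001, 0, 0],
])

```text
t: 9.55
position: [0.5075, 0.0921, 0.1241]
tool_rot: [0.001, 0.707, 0.707, -0.001]
ft_force: [1.4, -7.1, -0.3]
opening: 0.0191
gripper_force: 35.0
```

Emit:
step_arm([
  [0.0015, 0.0001, 0, 0],
  [0.003, 0.0002, 0, 0],
  [0.003, 0.0002, 0, 0],
  [0.003, 0.0002, 0, 0],
])

```text
t: 9.95
position: [0.5075, 0.094, 0.124]
tool_rot: [0.001, 0.707, 0.708, -0.001]
ft_force: [2.3, -13.2, 1.3]
opening: 0.0191
gripper_force: 35.0
```

Hard stop reached: the force rose to 13 N and the position lags. Release and rise.

Emit:
step_arm([
  [-0.001, 0, 0, 0],
  [-0.001, 0, 0, 0],
  [-0.001, 0, 0, 0],
  [-0.001, 0, 0, 0],
  [-0.001, 0, 0, 0],
], jaw=-1)

```text
t: 10.45
position: [0.5075, 0.0953, 0.1241]
tool_rot: [-0.0, 0.707, 0.707, -0.0]
ft_force: [0.3, 0.4, 0.4]
opening: 0.0572
gripper_force: 0.0
```

Emit:
step_arm([
  [0, 0, -0.03, 0],
  [0, 0, -0.06, 0],
  [0, 0, -0.086, 0],
  [-0.045, 0.02, -0.086, 0],
  [-0.09, 0.045, -0.086, 0],
])

```text
t: 10.95
position: [0.5525, 0.0064, 0.2115]
tool_rot: [0.001, 0.706, 0.708, 0.001]
ft_force: [0.0, 0.1, -0.2]
opening: 0.0917
gripper_force: 0.0
```

Emit:
step_arm([
  [-0.04, 0.01, 0, 0],
  [-0.078, 0.023, 0, 0],
  [-0.078, 0.023, 0, 0],
  [-0.078, 0.023, 0, 0],
  [-0.078, 0.023, 0, 0],
])

```text
t: 11.45
position: [0.5743, -0.0707, 0.2099]
tool_rot: [-0.0, 0.707, 0.707, -0.0]
ft_force: [-0.7, 0.2, -0.7]
opening: 0.092
gripper_force: 0.0
```

```bash
python3 look.py w3 lid jar wheel spinner_top
```

```text
[np.float64(0.5744079663417545), np.float64(-0.0704586187030527), np.float64(0.20999574989502065), np.float64(0.0010268734857008619)]
lid 0.74 [255.4, 171.7, 77.0, 82.8] topz 0.1409 mean [ 0.5801 -0.0654  0.1398] mid [ 0.58   -0.0666  0.1391] size [0.0579 0.058  0.0064] circ (0.5799, -0.0667, 0.0296)
jar 0.85 [251.1, 156.5, 78.7, 50.1] topz 0.1074 mean [ 0.5765 -0.0427  0.1047] mid [ 0.5794 -0.0497  0.1053] size [0.0669 0.0337 0.0073] circ (0.5794, -0.0607, 0.0337)
wheel 0.73 [177.0, 0.4, 146.4, 80.1] topz 0.1405 mean [0.5088 0.0892 0.1423] mid [0.5086 0.0892 0.1416] size [0.0176 0.0123 0.0063] circ (0.5087, 0.0914, 0.0091)
spinner_top 0.78 [178.5, 2.0, 33.5, 23.0] topz 0.1439 mean [0.5086 0.0893 0.1424] mid [0.5085 0.0895 0.1417] size [0.0179 0.013  0.0062] circ (0.5081, 0.0918, 0.0096)
```

View pics/w3.png

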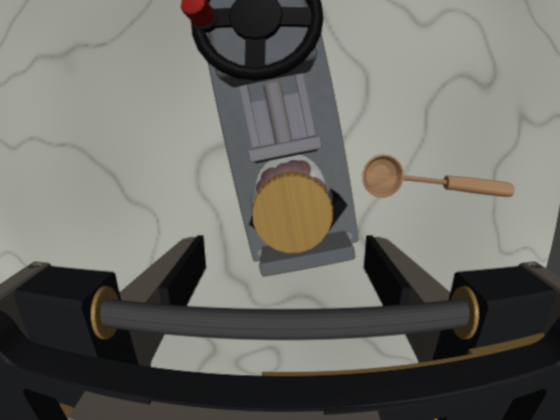

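Lid at (292,212) in the picture, (0.580, -0.067) in world; the moving jaw is closed on the jar, and the jar is in the V. One check from a second place before the grasp.

Emit:
step_arm([
  [-0.025, 0.02, -0.02, 0],
  [-0.025, 0.02, -0.02, 0],
  [-0.025, 0.02, -0.02, 0],
])

```text
t: 12.0
position: [0.595, -0.0965, 0.2302]
tool_rot: [0.0, 0.707, 0.707, 0.0]
ft_force: [-0.5, -0.3, -0.4]
opening: 0.0919
gripper_force: 0.0
```

```bash
python3 look.py w4 lid lid; python3 - <<'E'
from h import *
o=manip.get_obs();print(o["joint_pos"])
p=manip.camera("top");X=cloud(p);m=manip.outline_of(p,"lid")[0];q=X[m["pixels"]&(p["depth"]>0)];q=q[q[:,2]>.134];print(m["box"],q.mean(0),circ(q[:,:2]))
E
```

```text
[np.float64(0.5942871081669627), np.float64(-0.09609309575597355), np.float64(0.2296721785098287), np.float64(2.7297645569526333e-05)]
lid 0.81 [232.0, 136.9, 71.4, 78.7] topz 0.1409 mean [ 0.5805 -0.0662  0.1398] mid [ 0.5805 -0.0673  0.1392] size [0.0584 0.0589 0.0057] circ (0.5802, -0.0671, 0.0298)
lid 0.81 [232.0, 136.9, 71.4, 78.7] topz 0.1409 mean [ 0.5805 -0.0662  0.1398] mid [ 0.5805 -0.0673  0.1392] size [0.0584 0.0589 0.0057] circ (0.5802, -0.0671, 0.0298)
[-1.62691886e-01  3.14186896e-01  1.68017054e+00  1.92024205e-04
  1.14871748e+00 -1.63200727e-01]
[292.2, 200.0, 9.5, 7.9] [ 0.59125478 -0.0624195   0.16692727] (0.5422, -0.0521, 0.0689)
```

Emit:
step_arm([
  [0.029, -0.014, 0.03, 0],
  [0.029, -0.014, 0.055, 0],
  [0.029, -0.014, 0.08, 0],
  [0.029, -0.014, 0.105, 0],
  [0.029, -0.014, 0.105, 0],
])

```text
t: 12.75
position: [0.5782, -0.067, 0.1219]
tool_rot: [-0.002, 0.707, 0.707, -0.002]
ft_force: [-0.4, 0.0, -0.3]
opening: 0.0918
gripper_force: 0.0
```

Emit:
step_arm([
  [0, 0, 0, 0],
  [0, 0, 0, 0],
  [0, 0, 0, 0],
  [0, 0, 0, 0],
  [0, 0, 0, 0],
], jaw=1, newtons=45)

```text
t: 13.25
position: [0.5802, -0.0678, 0.1259]
tool_rot: [-0.0, 0.707, 0.707, -0.0]
ft_force: [-4.0, -1.0, 5.4]
opening: 0.0597
gripper_force: 45.0
```

Emit:
step_arm([
  [0, 0, 0, 0],
  [0, 0, 0, 0],
])

```text
t: 13.45
position: [0.5802, -0.0677, 0.1259]
tool_rot: [-0.0, 0.707, 0.707, -0.0]
ft_force: [-4.7, -0.4, 5.7]
opening: 0.0591
gripper_force: 45.0
```

Grip is firm at 59 mm opening. Unscrew: anticlockwise from above means negative roll.

Emit:
step_arm([
  [0, 0, 0, -0.1],
  [0, 0, 0, -0.2],
  [0, 0, -0.0003, -0.3],
  [0, 0, -0.0004, -0.4],
  [0, 0, -0.0005, -0.5],
])

```text
t: 13.95
position: [0.5818, -0.0677, 0.1268]
tool_rot: [0.001, 0.509, 0.861, 0.001]
ft_force: [-0.1, 1.3, 3.8]
opening: 0.0593
gripper_force: 45.0
```

```bash
python3 look.py w5 lid jar; python3 - <<'E'
from h import *
o=manip.get_obs();print(o["torque"],o["ft_force"],o["opening"])
E
```

```text
[np.float64(0.5818304672745542), np.float64(-0.06768767902863514), np.float64(0.12676368307459437), np.float64(0.5097174002203733)]
lid 0.86 [226.9, 200.2, 115.2, 110.3] topz 0.1414 mean [ 0.5793 -0.0639  0.1404] mid [ 0.5803 -0.0666  0.1397] size [0.0578 0.0582 0.0066] circ (0.5806, -0.0663, 0.0296)
[-0.02207448  0.08915857  0.14549693] [1.26570366 0.38546775 6.16119446] 0.059377147132380646
```

View pics/w5.png

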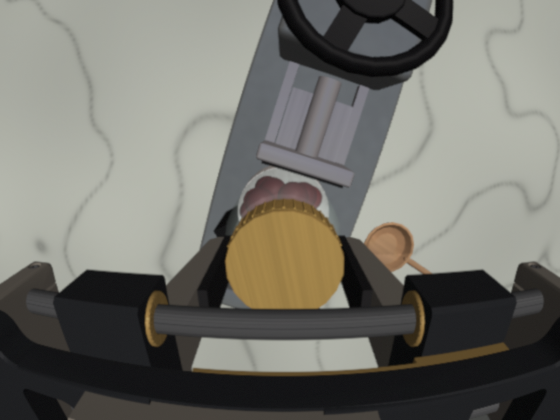

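The lid grain (around (285,260)) still runs along the tool axis, so the lid turned with the fingers. It has risen about 0.6 mm, so the threads are turning rather than the jar. Continue.

Emit:
step_arm([
  [0, 0, -0.0001, -0.1],
  [0, 0, -0.0002, -0.2],
  [0, 0, -0.0004, -0.3],
  [0, 0, -0.0005, -0.4],
  [0, 0, -0.0006, -0.5],
])

```text
t: 14.6
position: [0.5817, -0.0676, 0.1273]
tool_rot: [0.001, 0.281, 0.96, 0.0]
ft_force: [-0.4, 0.8, 6.3]
opening: 0.0598
gripper_force: 45.0
```

Emit:
step_arm([
  [0, 0, -0.0001, -0.1],
  [0, 0, -0.0002, -0.2],
  [0, 0, -0.0004, -0.3],
  [0, 0, -0.0004, -0.34],
  [0, 0, -0.0004, -0.34],
])

```text
t: 15.1
position: [0.5814, -0.0677, 0.1275]
tool_rot: [0.001, 0.116, 0.993, 0.0]
ft_force: [-1.0, 0.1, 5.2]
opening: 0.0596
gripper_force: 45.0
```

```bash
python3 look.py w6 lid jar; python3 - <<'E'
from h import *
o=manip.get_obs();print(o["torque"],o["ft_force"],o["opening"],o["joint_pos"])
E
```

```text
[np.float64(0.5813947067775289), np.float64(-0.06767580504666662), np.float64(0.127462762492994), np.float64(1.3370488182756328)]
lid 0.86 [226.4, 199.7, 116.8, 109.8] topz 0.1421 mean [ 0.5763 -0.0673  0.1411] mid [ 0.5778 -0.068   0.1401] size [0.0565 0.0581 0.006 ] circ (0.5792, -0.0682, 0.0298)
jar 0.75 [231.6, 164.2, 107.8, 66.2] topz 0.1072 mean [ 0.556  -0.0591  0.1045] mid [ 0.5635 -0.0652  0.1053] size [0.0367 0.0639 0.0079] circ (0.5719, -0.0654, 0.0331)
[0.02831982 0.17912585 0.0079874 ] [-0.84934532 -0.08286363  6.31094722] 0.059739681175572136 [-1.18494963e-01  4.01860520e-01  1.80575812e+00  1.23675484e-05
  9.32602214e-01 -1.45514973e+00]
```

View pics/w6.png

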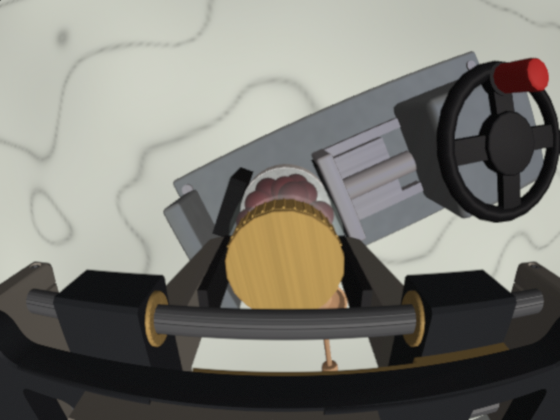

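```bash
python3 - <<'E'
import cv2,numpy as np
for f,(x,y,w,h) in (("w3",(270,190,45,45)),("w4",(248,155,40,40)),("w5",(250,225,70,65)),("w6",(250,225,70,65))):
    g=cv2.cvtColor(cv2.imread(f"pics/{f}.png"),6).astype(np.float32)
    g=cv2.GaussianBlur(g-cv2.GaussianBlur(g,(0,0),6),(0,0),1);gx=cv2.Sobel(g,5,1,0)[y:y+h,x:x+w];gy=cv2.Sobel(g,5,0,1)[y:y+h,x:x+w]
    a,b,c=(gx*gx).mean(),(gy*gy).mean(),(gx*gy).mean();print(f,np.degrees(.5*np.arctan2(2*c,a-b)),np.hypot(a-b,2*c)/(a+b))
E
```

```text
w3 -9.834821 0.8650519
w4 -10.424919 0.94029695
w5 -11.119998 0.80104554
w6 -11.890737 0.66075957
```

Slip is only 1–2° and the residual torque is about 0, so the threads have let go. Lift straight up by 38 mm.

Emit:
step_arm([
  [0, 0, -0.002, 0],
  [0, 0, -0.005, 0],
  [0, 0, -0.008, 0],
  [0, 0, -0.012, 0],
  [0, 0, -0.016, 0],
])

```text
t: 15.75
position: [0.5808, -0.0676, 0.1429]
tool_rot: [-0.0, 0.115, 0.993, -0.0]
ft_force: [-1.1, 0.5, -1.1]
opening: 0.0598
gripper_force: 45.0
```

Emit:
step_arm([
  [0, 0, -0.006, 0],
  [0, 0, -0.012, 0],
  [0, 0, -0.018, 0],
  [0, 0, -0.022, 0],
  [0, 0, -0.022, 0],
])

```text
t: 16.25
position: [0.5813, -0.0677, 0.1654]
tool_rot: [0.001, 0.115, 0.993, -0.0]
ft_force: [0.3, 0.1, -0.6]
opening: 0.0595
gripper_force: 45.0
```

Emit:
step_arm([
  [0, 0, 0, 0],
  [0, 0, 0, 0],
  [0, 0, 0, 0],
])

```text
t: 16.55
position: [0.5807, -0.0676, 0.1643]
tool_rot: [-0.0, 0.115, 0.993, 0.0]
ft_force: [-0.2, 0.9, 0.1]
opening: 0.0597
gripper_force: 45.0
```

```bash
python3 look.py w7 lid jar; python3 - <<'E'
from h import *
o=manip.get_obs();print(o["torque"],o["ft_force"],o["opening"],o["gripper_force"])
p=manip.camera("scene");a=cv2.resize(p["image"][150:290,190:350],None,fx=2.5,fy=2.5,interpolation=2);b=cv2.imread("pics/w7.png")[:350];cv2.imwrite("pics/f.png",np.hstack([a,cv2.resize(b,(400,350))]))
E
```

```text
[np.float64(0.5806640042122156), np.float64(-0.06760263178535415), np.float64(0.16428974336323027), np.float64(1.3400090728496983)]
lid 0.65 [227.9, 199.9, 115.5, 110.4] topz 0.1789 mean [ 0.5757 -0.0673  0.1779] mid [ 0.5774 -0.0682  0.1771] size [0.0565 0.0587 0.0063] circ (0.5785, -0.0681, 0.0298)
jar 0.97 [238.3, 160.7, 97.8, 58.6] topz 0.1203 mean [ 0.5587 -0.0563  0.122 ] mid [ 0.5611 -0.056   0.1214] size [0.014  0.0245 0.0055] circ (0.561, -0.056, 0.0142)
[-0.03130688  0.009499   -0.00982046] [-0.62986006 -0.79264766 -0.93456769] 0.05918436352439842 44.99864285811782
```

View pics/f.png

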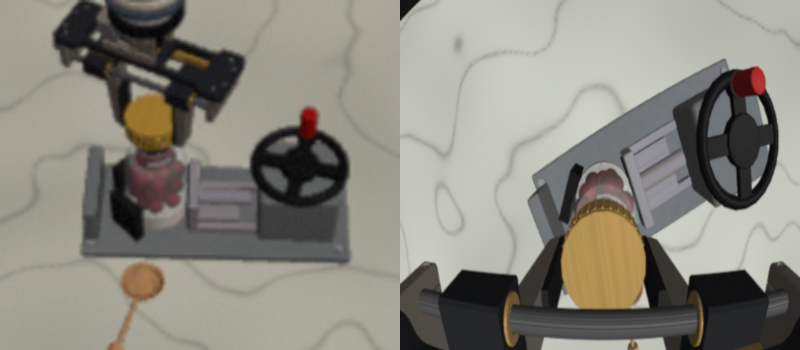

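The lid is level in the fingers at (150,122), about 18 mm above the open jar's seal. The jar stands clamped at (158,190).

```bash
python3 -c "
from cell import manip
print(manip.close_job())"
```

```text
the job is handed in; nothing more can be done
None
```

I cranked the clamp closed to its hard stop, unscrewed the lid by about 1.3 rad and lifted it off. I handed the job in at about 17 s with the lid held level about 18 mm above the jar's seal; the hand-in returned no verdict.

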